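# Slide the board carrier past its spring catch into the test station

## Robot

A 6-joint arm with a two-finger parallel gripper is mounted at the origin on a cart in front of the work surface, level with it; the furniture and walls round the work are solid. World frame = base frame: x ahead of the robot, y to its left, z up, the work surface at z = 0. Lengths are in m, angles in rad, forces in N, time in s.
With the tool pointing down it reaches from about 0.4 to 0.825 m from the base axis. Payload 7 kg.
Tool frame: the origin (TCP) lies at the very end of the fingers, on their centre line; the grasp point (between the pads) lies 19 mm behind it; z points along the fingers, y is the line along which they close (so a half turn about z gives the same grasp; the last joint's range is limited). The gripper opens to 85 mm and grips with 20 to 120 N. Pads are 22 mm wide; open, the fingers measure 114 mm over their backs; the gripper's body (76 mm by 85 mm) begins 54 mm behind the grasp point. The pads swing forward as they close: fully open they stand 13 mm farther back than shut.
Start: joints at [1.571, 0.359, 0.012, 0, -1.224, -0.288], TCP at [0.192, 0.647, 0.231] pointing down, gripper open.
Joint ranges: [-3.07, 3.07], [-1.43, 2.12], [-1.02, 1.25], [-3.03, 1.67], [-3.05, -0], [-3.03, 3.03]. Speed limits (rad/s): [2.39, 2.39, 3.01, 3.14, 3.14, 3.14].

## Interface

Orientations are given as a unit quaternion [x, y, z, w].
In Python, from cell import manip, imaging, ticket gives the robot as it stands. The module is installed in compiled form; this text tells all that it offers.
- The arm moves only by the shell command python3 -m handwheel 'ROWS' [FORCE]. ROWS is JSON, a list of rows, each a list of 5 numbers: the shift along the tool's x, y, z in mm, then the turn about the tool's z in rad, then the gripper's target within -1 to 1 (shut at 1, half-way at 0, fully open at -1). A call has exactly 8 rows; each row is the pose to reach, as a shift and turn from the pose commanded when the call began, along the tool's axes at that moment; what a row does not reach only later rows make up. A row lasts 1/8 s, in which the tool goes at most 62.5 mm and 10.7 degrees, less where a joint would pass 70% of its speed; a pose out of reach is approached as far as the arm can. A call with a gripper value outside its range is refused whole. The fingers move at their own pace and stop on an object; FORCE is the grip in N (left out, the last holds). Time passes only in rows, so rows that repeat a pose let the fingers close, or fill a call up. It gives the time, the measured TCP pose, the force, the opening and the grip force at its end, in the units of the state.
- manip.get_state(): the state, without advancing time (a new reading comes with each control period).
- imaging.camera(name): name is "side" or "top"; returns the picture (420x560x3 uint8, blue, green, red); there is no depth.
- imaging.get_calibration(name): a dict with "K" (3x3 intrinsics, pixels), "R" (3x3) and "t" (3): a world point X has camera coordinates R X + t. Camera axes: x right, y down, z forward; pixel columns grow to the right and rows downward; lengths in m; the calibration is good to about 2 mm. A picture is of the moment at which its call begins. get_calibration takes no time and is no camera call.
- ticket.hand_in(): hands the job in; it is judged then, once.
The state is a dict: "t": time; "joint_pos": joint angles; "joint_vel": joint speeds; "joint_efforts": joint torques, N m; "position": TCP position; "orientation": TCP orientation; "wrist_force": force on the tool from outside, world axes, zero at the start; "torque": the same for the moment, N m; "width": opening from 0.0 (shut) to 1.0 (fully open); "grasp_force": force on a finger pad.
Only numpy, scipy, OpenCV 4.12 (cv2) and the standard library are available. Lean on these libraries where they do the work, as an engineer would, in place of code of your own. Each camera call takes 0.05 s, during which the arm holds its last target. There are 200 camera calls.

## Task

Press the fixture's spring catch (the grooved steel plate behind the carrier) down with the fingertips and, keeping it down, push the grey board carrier along its rails past the catch and home under the test head; then let the catch spring up behind the carrier so that it is locked in. Only press and push: lift nothing, and leave the things lying around the fixture where they are.

Things in the scene. Friction and masses are not known exactly. Their poses are not given: they have to be found in the camera images.
- fixture: Test fixture fixed to the worktop: aluminium base plate 120 (x) x 282 (y) x 12 mm with two dark rails along y at x = +-54 mm; their lips (top 26 mm above the worktop, inner edges at x = +-44 mm) hold the carrier down. Origin on the worktop, midway between the rails; +y is the way the carrier travels, z up. The plate reaches from y = -135 to +147 mm.
- end_stop (a point): Middle of the end stop's face, at y = +131 mm of the fixture, facing the carrier. Above it a black bridge, the test head, spans the rails (y = +104 to +134 mm of the fixture, top 89 mm above the worktop).
- carrier: Loose grey plastic carrier, 0.35 kg, between the rails; body 84 (x) x 120 (y) mm, top 33 mm above the base plate; a green board with blue relays fixed on it rises 15 mm more. Origin mid-underside, on the base plate; axes as the fixture's. Its origin starts at y = 0 to 36 mm of the fixture; the raised tooth stops it at 44, it is past the tooth at 65 and meets the end stop at 71.
- carrier_rear (a point): Middle of the carrier's rear (-y) end face, to push on: flat, 84 mm wide, 15 to 33 mm above the base plate; this point is 60 mm behind the carrier's origin, 24 mm above the base plate. Below the face a tunnel 40 mm wide, 15 mm high, runs through over the catch, with a stop lug on either side of it (12 mm long in y from the rear end, underside 4 mm above the base plate).
- catch_pad (a point): Middle of the top of the spring catch, a flat grooved steel T in the middle of the base plate; moves with it, 55 mm behind (-y) the fixture's origin. Stem 34 mm wide, from y = -115 to +5 mm of the fixture, partly under the carrier; press it anywhere behind the carrier, it stays level. Top 13 mm above the base plate (25 mm above the worktop) when up, 1 mm above the plate when fully down.
- catch_tooth (a point): Middle of the top of the catch's cross bar, the tooth: 62 mm wide in x, y = -4 to +5 mm of the fixture, at the stem's +y end, in one piece with it. When up it blocks the carrier's lugs, from either side.
- catch (a joint): How far the catch is pressed down, m: 0 = up (locking), 0.012 = fully down. The lugs clear the tooth from about 0.0095. Spring: about 3 N to start, 8 N fully down; it springs up by itself when let go.
- precision_driver_3: Bystander: purple precision screwdriver lying, 10x127x10 mm; origin at the centre of its underside. Not to be moved.
- side_cutter: Bystander: small side cutter with red grips lying, 37x125x10 mm; origin at the centre of its underside. Not to be moved.
- flux_tin: Bystander: round tin, 34 across, 22 high mm; origin at the centre of its underside. Not to be moved.
- cell_0: Bystander: AA cell standing, 14 across, 51 high mm; origin at the centre of its underside. Not to be moved.
- solder_reel: Bystander: reel of solder lying, 52 across, 18 high mm; origin at the centre of its underside. Not to be moved.
- rubber_foot: Bystander: black rubber end cap, 27 across, 13 high mm; origin at the centre of its underside. Not to be moved.
- usb_stick: Bystander: usb stick lying, 18x50x8 mm; origin at the centre of its underside. Not to be moved.

How it is judged:
On the way, in this order (a step that is already met when the one before it is completed fails the run):
1. the catch is pressed down (8 mm or more) while the carrier is still behind it (value of joint catch above 0.008 m and y of carrier in the frame of fixture below 0.048 m), for 0.05 s.
2. the carrier's lugs pass over the tooth with the catch down (value of joint catch above 0.007 m and y of carrier in the frame of fixture above 0.055 m).
At the end, for the whole second after the job is handed in: The carrier's origin is at 64 to 74 mm along the fixture's +y (lugs beyond the tooth), it lies on the base plate (within 4 mm), at rest, and the catch has sprung up to within 3 mm of its top position behind it (y of carrier in the frame of fixture between 0.064 and 0.074 m and z of carrier in the frame of fixture below 0.016 m and value of joint catch below 0.003 m and linear speed of carrier below 0.01 m/s); the robot touches nothing.
It fails at once if the carrier is lifted (8 mm or more) off the base plate (z of carrier in the frame of fixture above 0.02 m).
It fails at once if a thing lying around the fixture is moved more than 25 mm (distance of any of precision_driver_3, side_cutter, flux_tin, cell_0, solder_reel, rubber_foot, usb_stick from where it was at the start of the episode above 0.025 m).
It also fails if it takes over 35 s, if anything falls off the work surface, if the arm or the gripper's body presses on something with over 40 N, if the wrist force passes 120 N, or if a joint passes its speed limit or range.

## Working session

There is one attempt and no reset: what is moved stays moved. The work goes in short steps, Python scripts to look and compute and a shell command to move; the robot and the scene stay as the last step left them, time stands still between calls to the robot, and variables do not carry over. Pictures are saved under pics/ and viewed, at most 10 in all, crops included, and the job is handed in when it is done.

```bash
mkdir -p pics; python3 - <<'E'
from cell import manip, imaging
import cv2, json
for n in("top","side"):
    im=imaging.camera(n); cv2.imwrite(f"pics/{n}0.png",im)
    c=imaging.get_calibration(n); print(n,{k:[list(map(lambda v:round(float(v),4),r)) for r in c[k]] if k!="t" else list(c[k]) for k in c if k in"KRt"})
s=manip.get_state(); print(s["t"],s["position"],s["orientation"],s["width"])
E
```

```text
top {'K': [[530.28, 0.0, 282.9933], [0.0, 530.28, 206.7986], [0.0, 0.0, 1.0]], 'R': [[0.0199, -0.9998, 0.0031], [-0.9731, -0.0201, -0.2293], [0.2294, 0.0015, -0.9733]], 't': [np.float64(0.03696462513862192), np.float64(0.5477496460540424), np.float64(0.8678047329943672)]}
side {'K': [[485.1808, 0.0, 280.9996], [0.0, 485.1808, 211.6295], [0.0, 0.0, 1.0]], 'R': [[0.877, -0.4804, 0.0117], [-0.2219, -0.4263, -0.8769], [0.4262, 0.7665, -0.4805]], 't': [np.float64(-0.45320097174910023), np.float64(0.1855494307866166), np.float64(0.615689316570667)]}
0.1 [0.19151116 0.646834   0.23046071] [ 9.89655147e-01 -1.43464766e-01 -3.41763102e-05  7.40897684e-04] 0.9967816236629018
```

View pics/top0.png

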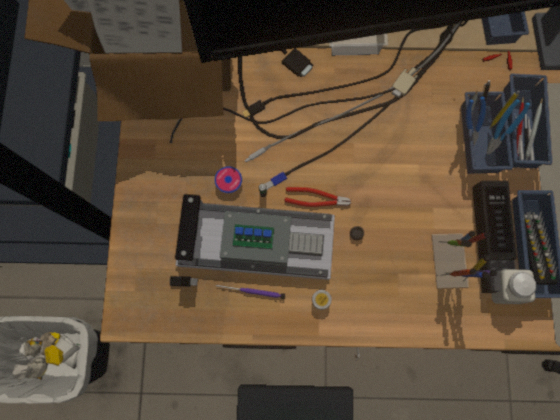

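View pics/side0.png

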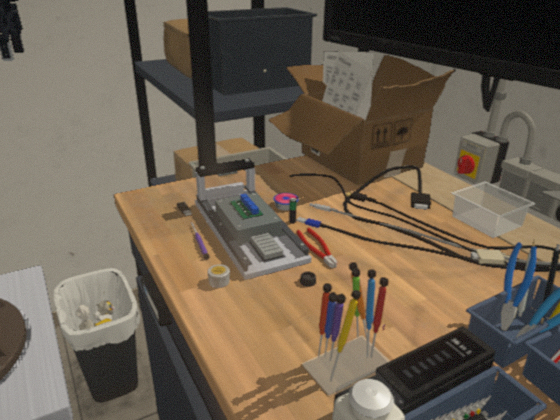

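The top view shows the fixture at about (178-333, 195-277), with the bridge on the left at x≈188. So +y of the fixture is roughly world +y. The carrier's board is at (252, 237), the catch at (306, 243), the red cutter at (318, 197), and the tin at (321, 299). I'll zoom in next.

```bash
python3 - <<'E'
import cv2
im=cv2.imread("pics/top0.png")[180:320,165:375]
cv2.imwrite("pics/crop.png",cv2.resize(im,None,fx=3.8,fy=3.8,interpolation=cv2.INTER_CUBIC))
E
```

```text
(no output)
```

View pics/crop.png

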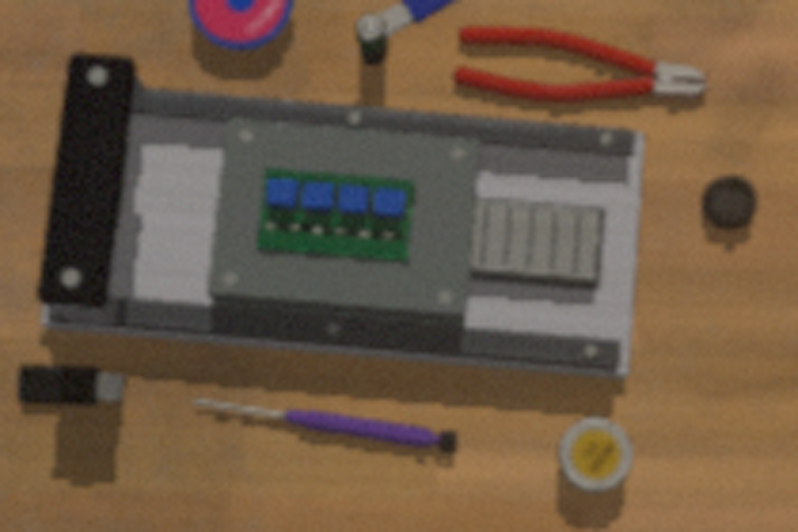

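The crop shows these points, in crop pixels: plate corners (642,133), (628,374) and (43,325); carrier top rear corners (478,140) and (466,310), front corners (228,120) and (213,297); catch rear corners (604,205) and (598,280).

```bash
cat > h.py <<'E'
import numpy as np
from cell import imaging
def ray(n,u,v,z):
    c=imaging.get_calibration(n); K,R,t=map(np.array,(c["K"],c["R"],c["t"]))
    d=R.T@np.linalg.solve(K,[u,v,1]); o=-R.T@t
    return o+d*(z-o[2])/d[2]
E
python3 - <<'E'
from h import *
P=lambda x,y,z: ray("top",165+(x+.5)/3.8-.5,180+(y+.5)/3.8-.5,z)
pr1,pr2,pl=P(642,133,.012),P(628,374,.012),P(43,325,.012)
print(pr1,pr2,pl)
a=[P(478,140,.045),P(466,310,.045),P(228,120,.045),P(213,297,.045)]
print(a); s=[P(604,205,.025),P(598,280,.025)]; print(s)
u=pl-pr2; L=np.hypot(*u[:2]); u=u/L; print("len",L,"w",np.linalg.norm(pr1-pr2),"dir",u, "ang",np.degrees(np.arctan2(-u[0],u[1])))
v=a[2]+a[3]-a[0]-a[1]; print("carrier ang",np.degrees(np.arctan2(-v[0],v[1])),np.linalg.norm(v)/2)
mid=(pr1+pr2)/2; o=mid+u*.135; print("origin from plate",o)
sm=sum(s)/2; print("origin from stem", sm+u*.115)
print("carrier y", (sum(a)/4-o)[:2]@u[:2], "rear",((a[0]+a[1])/2-o)[:2]@u[:2])
import numpy as np
from scipy.spatial.transform import Rotation as Ro
from cell import manip
print(Ro.from_quat(manip.get_state()["orientation"]).as_matrix().round(3))
E
```

```text
[ 0.54609183 -0.04573882  0.012     ] [ 0.4290517 -0.0388779  0.012    ] [0.44664455 0.2395257  0.012     ]
[array([0.53380612, 0.03448991, 0.045     ]), array([0.45360385, 0.03867752, 0.045     ]), array([0.5410095 , 0.15228598, 0.045     ]), array([0.45724407, 0.15542008, 0.045     ])]
[array([ 0.50770761, -0.02631322,  0.025     ]), array([ 0.47168258, -0.02356475,  0.025     ])]
len 0.2789589110775498 w 0.11724105433121475 dir [0.06306613 0.99800935 0.        ] ang -3.6158227151087208
carrier ang -2.6471155670515896 0.11739458382396503
origin from plate [0.49608569 0.0924229  0.012     ]
origin from stem [0.4969477  0.08983209 0.025     ]
carrier y 0.002810730243655196 rear -0.05587817252782901
[[ 0.959 -0.284 -0.   ]
 [-0.284 -0.959 -0.001]
 [ 0.     0.001 -1.   ]]
```

```bash
python3 -m handwheel '[[33,37,0,0.168,1],[66,75,0,0.336,1],[100,112,0,0.505,1],[133,150,0,0.673,1],[166,187,0,0.841,1],[200,225,0,1.01,1],[233,262,0,1.178,1],[266,299,0,1.346,1]]' 60
cat >> h.py <<'E'
def plan(tx,ty,tz):
    from scipy.spatial.transform import Rotation as Ro
    from cell import manip
    s=manip.get_state(); M=Ro.from_quat(s["orientation"]).as_matrix()
    u=np.array([.063,.998,0]); o=np.array([.4965,.0915,0])
    e=np.array([.998,-.063,0])
    f=lambda p:[((p-o)@e)*1e3,((p-o)@u)*1e3,p[2]*1e3]
    tgt=o+e*tx/1e3+u*ty/1e3+[0,0,tz/1e3]
    x=M[:,0]; print("fixture xyz",np.round(f(s["position"]),1),"move",np.round(M.T@(tgt-s["position"])*1e3,1),"turn",np.arctan2(-x[0]*.0+(x@e),-(x@u)).round(4),"F",np.round(s["wrist_force"],1),"t",s["t"],"w",s["width"],np.round(s["joint_pos"],2))
E
python3 -c "from h import *; plan(0,-85,100)"
```

```text
t: 1.1
position: [0.3621, 0.2834, 0.2312]
orientation: [-0.683, 0.731, 0.0, -0.0]
wrist_force: [1.8, 0.5, -0.3]
width: -0.0
grasp_force: 0.0
fixture xyz [-146.3  183.   231.2] move [ 267.3 -147.7  131.2] turn -0.0052 F [ 1.8  0.5 -0.3] t 1.1 w -0.00019227366399320696 [ 1.09 -0.   -0.44 -0.   -1.13 -1.16]
```

```bash
python3 -m handwheel '[[45,-25,0,0,1],[90,-50,0,0,1],[135,-75,0,0,1],[180,-100,0,0,1],[225,-125,30,0,1],[267,-148,70,0,1],[267,-148,120,0,1],[267,-148,150,0,1]]' >/dev/null
python3 - <<'E'
from h import *
import cv2
plan(0,-85,40)
a=imaging.camera("top")[180:320,165:375]; b=imaging.camera("side")[130:290,160:370]
f=lambda i:cv2.resize(i,(560,420),interpolation=cv2.INTER_CUBIC)
cv2.imwrite("pics/t1.png",f(a)); cv2.imwrite("pics/s1.png",f(b))
E
```

```text
fixture xyz [  0.2 -83.9  78.8] move [ 1.1  0.1 38.8] turn -0.0024 F [-0.4  0.5 -0.3] t 2.1 w -0.0009626646340730977 [ 0.42  0.22 -0.58 -0.   -0.77 -0.48]
```

View pics/s1.png

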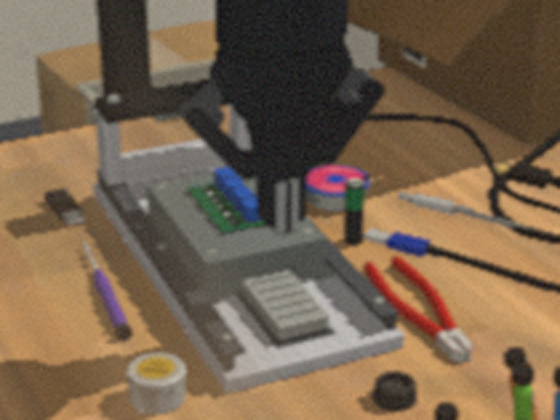

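The side view shows the closed fingers above the catch, tips at crop (285,232). The catch pad is at (285,305), below and nearer the camera as expected. I'll descend to just above it.

```bash
python3 -m handwheel '[[0,0,15,0,1],[1,0,25,0,1],[1,0,35,0,1],[1,0,40,0,1],[1,0,44,0,1],[1,0,48,0,1],[1,0,48,0,1],[1,0,48,0,1]]' >/dev/null
python3 - <<'E'
from h import *
import cv2
plan(0,-85,14)
b=imaging.camera("side")[160:290,180:353]
cv2.imwrite("pics/s2.png",cv2.resize(b,(692,520),interpolation=cv2.INTER_CUBIC))
E
```

```text
fixture xyz [  1.5 -83.3  33.5] move [ 1.7  1.5 19.5] turn 0.0001 F [0.4 0.5 0.1] t 3.2 w -0.006532644799378987 [ 0.42  0.29 -0.63  0.   -0.65 -0.48]
```

View pics/s2.png

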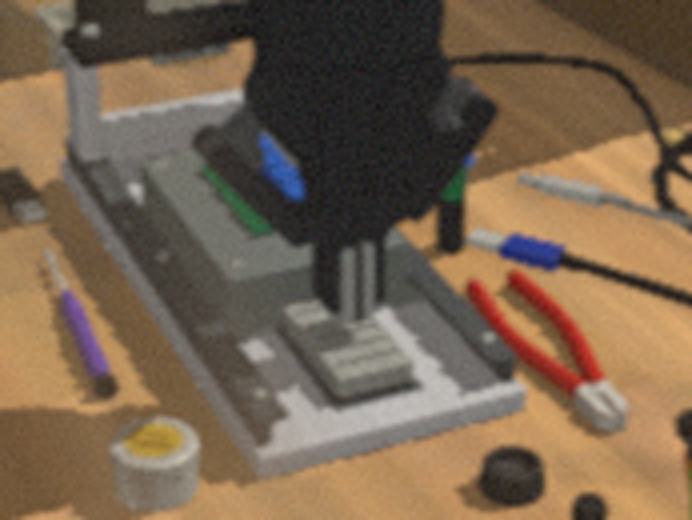

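The fingers are just above the catch at crop (355,318), behind the carrier and slightly to +x. Now I'll press.

```bash
python3 -m handwheel '[[0,1,4,0,1],[0,1,8,0,1],[0,1,11,0,1],[0,1,14,0,1],[0,1,17,0,1],[0,1,18.5,0,1],[0,1,18.5,0,1],[0,1,18.5,0,1]]'
python3 -c "from h import *; plan(0,-58,13)"
```

```text
t: 4.25
position: [0.4916, 0.0083, 0.0149]
orientation: [-0.685, 0.729, -0.0, -0.0]
wrist_force: [-2.9, 0.3, 7.3]
width: 0.0
grasp_force: 3.4
fixture xyz [  0.4 -83.4  14.9] move [-25.4   0.4   1.9] turn 0.0002 F [-2.9  0.3  7.3] t 4.25 w 0.00030970963882133104 [ 0.42  0.32 -0.65  0.   -0.6  -0.48]
```

```bash
python3 -m handwheel '[[0,0,1.5,0,1],[-4,0,1.5,0,1],[-10,0,1.5,0,1],[-16,0,1.5,0,1],[-22,0,1.5,0,1],[-28,0,1.5,0,1],[-34,0,1.5,0,1],[-40,0,1.5,0,1]]'
python3 -c "from h import *; plan(0,-2,13)"
```

```text
t: 5.25
position: [0.4934, 0.0466, 0.0135]
orientation: [-0.684, 0.729, -0.0, -0.001]
wrist_force: [-0.9, -11.0, 10.3]
width: -0.001
grasp_force: 6.3
fixture xyz [ -0.2 -45.   13.5] move [-43.   -0.2   0.4] turn 0.0 F [ -0.9 -11.   10.3] t 5.25 w -0.000898031240313771 [ 0.49  0.33 -0.64  0.   -0.61 -0.56]
```

```bash
python3 -m handwheel '[[-5,0,0,0,1],[-10,0,0,0,1],[-15,0,0,0,1],[-20,0,0,0,1],[-26,0,0,0,1],[-32,0,0,0,1],[-36,0,0,0,1],[-36,0,0,0,1]]'
python3 - <<'E'
from h import *
import cv2
plan(0,-2,13)
b=imaging.camera("top")[180:320,165:375]
cv2.imwrite("pics/t3.png",cv2.resize(b,None,fx=3.8,fy=3.8,interpolation=cv2.INTER_CUBIC))
E
```

```text
t: 6.25
position: [0.4956, 0.0826, 0.0135]
orientation: [-0.685, 0.729, -0.0, -0.001]
wrist_force: [-1.5, -7.4, 9.2]
width: 0.001
grasp_force: 4.9
fixture xyz [-0.3 -9.  13.5] move [-7.  -0.3  0.5] turn 0.0001 F [-1.5 -7.4  9.2] t 6.25 w 0.0011799034924647345 [ 0.56  0.34 -0.62  0.   -0.61 -0.62]
```

View pics/t3.png

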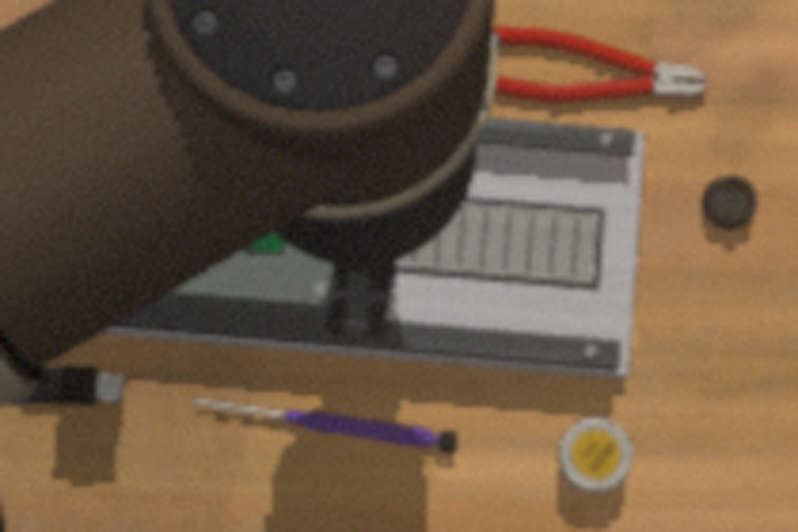

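The carrier's rear screw moved from (445,297) to (320,290) in crop pixels. That is about 59 mm, so the carrier is at y≈61-62. I'll push the remaining 7-9 mm gently to the end stop.

```bash
python3 -m handwheel '[[-1,0,0,0,1],[-2,0,0,0,1],[-3,0,0,0,1],[-4,0,0,0,1],[-5,0,0,0,1],[-6,0,0,0,1],[-6,0,0,0,1],[-6,0,0,0,1]]'
python3 -c "from h import *; plan(0,-2,13)"
```

```text
t: 7.3
position: [0.4958, 0.0881, 0.0134]
orientation: [-0.684, 0.729, -0.0, -0.002]
wrist_force: [-1.1, -11.4, 11.5]
width: 0.006
grasp_force: 5.7
fixture xyz [-0.5 -3.5 13.4] move [-1.5 -0.5  0.4] turn -0.0002 F [ -1.1 -11.4  11.5] t 7.3 w 0.00556355050954631 [ 0.57  0.34 -0.62  0.   -0.61 -0.63]
```

```bash
python3 -m handwheel '[[-0.5,0,0,0,1],[-1,0,0,0,1],[-1.5,0,0,0,1],[-2,0,0,0,1],[-2.5,0,0,0,1],[-3,0,0,0,1],[-3,0,0,0,1],[-3,0,0,0,1]]'
python3 -c "from h import *; plan(0,-2,13)"
```

```text
t: 8.3
position: [0.496, 0.091, 0.0134]
orientation: [-0.684, 0.729, -0.0, -0.002]
wrist_force: [-1.1, -10.1, 10.9]
width: -0.002
grasp_force: 6.1
fixture xyz [-0.5 -0.5 13.4] move [ 1.5 -0.5  0.4] turn -0.0001 F [ -1.1 -10.1  10.9] t 8.3 w -0.0018048839664489527 [ 0.57  0.34 -0.62  0.   -0.62 -0.64]
```

```bash
python3 -m handwheel '[[-0.5,0,0,0,1],[-1,0,0,0,1],[-1.5,0,0,0,1],[-2,0,0,0,1],[-2,0,0,0,1],[-2,0,0,0,1],[-2,0,0,0,1],[-2,0,0,0,1]]'
python3 -c "from h import *; plan(0,-2,13)"
```

```text
t: 9.3
position: [0.4958, 0.0913, 0.0134]
orientation: [-0.684, 0.729, -0.001, -0.003]
wrist_force: [1.6, -21.9, 12.0]
width: 0.001
grasp_force: 12.9
fixture xyz [-0.7 -0.3 13.4] move [ 1.7 -0.7  0.4] turn -0.0003 F [  1.6 -21.9  12. ] t 9.3 w 0.0006618857397091103 [ 0.57  0.34 -0.62  0.   -0.62 -0.64]
```

The push force rose to 22 N with no travel, so the carrier is against the end stop. I'll back off about 3 mm to unload, then go straight up.

```bash
python3 -m handwheel '[[2,0,0,0,1],[4,0,0,0,1],[5,0,-4,0,1],[5,0,-9,0,1],[5,0,-15,0,1],[5,0,-30,0,1],[5,0,-60,0,1],[5,0,-100,0,1]]'
python3 -m handwheel '[[40,0,-30,0,1],[80,0,-50,0,1],[130,0,-50,0,1],[180,0,-50,0,1],[180,0,-50,0,1],[180,0,-50,0,1],[180,0,-50,0,1],[180,0,-50,0,1]]'
python3 - <<'E'
from h import *
import cv2
a=imaging.camera("top")[180:320,165:375]; b=imaging.camera("side")[150:280,180:390]
f=lambda i,h:cv2.resize(i,(600,h),interpolation=cv2.INTER_CUBIC)
cv2.imwrite("pics/end.png",cv2.vconcat([f(a,300),f(b,300)]))
E
```

```text
t: 10.3
position: [0.4963, 0.0897, 0.1142]
orientation: [-0.684, 0.729, 0.0, -0.001]
wrist_force: [0.2, 0.7, 0.1]
width: 0.002
grasp_force: 0.0
t: 11.3
position: [0.4856, -0.0887, 0.1634]
orientation: [-0.685, 0.729, -0.0, 0.0]
wrist_force: [-0.4, 0.4, -0.1]
width: 0.002
grasp_force: 0.0
```

View pics/end.png

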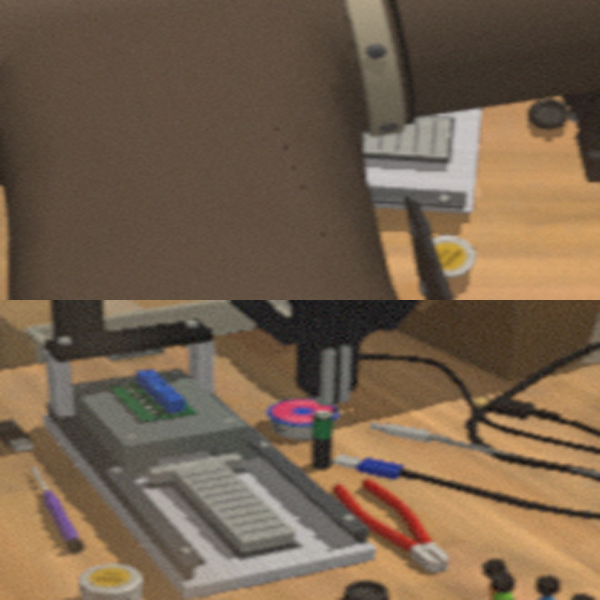

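The side view shows the carrier home by the bridge. The whole T-shaped catch is raised behind it, with the tooth's cross bar at (195,468), and the bystanders haven't moved. I'll hand it in.

```bash
python3 -c "from cell import ticket; print(ticket.hand_in())"
```

```text
the job is handed in; nothing more can be done
None
```

The carrier was pushed home against the end stop with the catch held down, and the final picture shows the catch sprung up behind it; I handed the job in at about 11.4 s, and no verdict came back.

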